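# Hang a second mosaic sample board on an occupied display hook

## Robot

A 6-joint arm with a two-finger parallel gripper is mounted at the origin on the work surface. World frame = base frame: x ahead of the robot, y to its left, z up, the work surface at z = 0. Lengths are in m, angles in rad, forces in N, time in s.
With the tool pointing down it reaches from about 0.35 to 0.8 m from the base axis. Payload 7.3 kg.
Tool frame: the origin (TCP) lies midway between the tips of the shut fingers; the grasp point (between the pads) lies env.grip_point_offset behind it (env.grip_point_offset is the distance from the TCP to the grasp point, in m); z points along the fingers, y is the line along which they close (so a half turn about z gives the same grasp; the last joint's range is limited). The gripper opens to 85 mm and grips with 20 to 120 N. Pads are 22 mm wide; open, the fingers measure 114 mm over their backs; the gripper's body (76 mm by 85 mm) begins 54 mm behind the grasp point. The pads swing forward as they close: fully open they stand 13 mm farther back than shut.
Start: joints at [-1.428, 0.342, 1.524, -0, 1.275, -0.146], TCP at [0.15, -0.503, 0.231] pointing down, gripper open.
Joint ranges: [-2.53, 2.53], [-0.77, 2.02], [0.04, 2.7], [-1, 4.14], [0.28, 2.66], [-3.11, 3.11]. Speed limits (rad/s): [2.57, 2.57, 3.14, 3.14, 3.14, 3.14].

## Interface

Orientations are given as a unit quaternion [w, x, y, z].
In Python, from workcell import env gives the robot as it stands.
- The arm moves only by the tool step_arm, never from a script. Its argument "moves" is one flat list of numbers, 7 for each row, row after row: the shift along the tool's x, y, z in mm, then the turn, a rotation vector about the tool's x, y, z in rad, then the finger opening in mm, from 0 to 85.4. A call has 1 to 5 rows; each row shifts and turns the commanded pose from where the row before left it, along the tool's axes as they then stand; what a row does not reach is not made up. A row lasts 1/12 s, in which the tool goes at most 41.7 mm and 7.16 degrees, less where a joint would pass 70% of its speed; a pose out of reach is approached as far as the arm can. A call with a gripper value outside its range is refused whole. The fingers move at their own pace and stop on an object; the grip force is fixed at half the most. Time passes only in rows, so rows that do not move let the fingers close. It gives the time, the measured TCP pose, the force, the opening and the grip force at its end, in the units of the state.
- env.get_state(): the state, without advancing time (a new reading comes with each control period).
- env.camera(name): name is "side" or "top"; returns a dict with "frame" (384x512x3 uint8, red, green, blue), "vfov" (degrees; the focal length in pixels is half the picture's height over the tangent of half this angle, whatever the lens; pixels are square), "cx", "cy" (the principal point, pixels), "rvec" (rotation vector, rad) and "tvec" (3), from world to camera coordinates, as OpenCV has them. Camera axes: x right, y down, z forward; pixel columns grow to the right and rows downward; lengths in m; the calibration is good to about 2 mm. A picture is of the moment at which its call begins. There is no depth.
- env.hand_in(): hands the job in; it is judged then, once.
The state is a dict: "time_s": time; "joint_pos": joint angles; "qd": joint speeds; "tau": joint torques, N m; "eef_pos": TCP position; "tcp_rot": TCP orientation; "wrist_force": force on the tool from outside, world axes, zero at the start; "ft_torque": the same for the moment, N m; "gripper_width": finger opening in m; "finger_force": force on a finger pad.
Only numpy, scipy, OpenCV 4.12 (cv2) and the standard library are available. Lean on these libraries where they do the work, as an engineer would, in place of code of your own. Each camera call takes 0.05 s, during which the arm holds its last target. There are 200 camera calls.

## Task

Take the drilled mosaic sample board out of the drying rack and hang it by its hole on the display stand's hook, in front of the narrower sample board that already hangs there. With the board you hold, gently push the hung one back along the hook until you feel it stop at the backstop plate, hold it lightly but definitely pressed there for a moment, then let go and leave both hanging straight and still, one against the other. The tile faces are brittle: never press the boards together harder than 12 N, do not force or jam the hole on the hook or knock the hung board off, and leave the other things where they are.

Things in the scene. Friction and masses are not known exactly. Their poses are not given: they have to be found in the camera images.
- stand: Fixed display stand of dark steel. Origin: centre of the underside of its 220 x 100 x 10 mm foot (long along x). Its hook is a 7 mm round rod: the level run has its axis at z = 190 mm, y = 0, from the upright (front face x = +95 mm, 40 mm wide, top at z = 205 mm) towards -x (roughly to the robot) to x = -45 mm; from there the end slopes up at 30 degrees for 28 mm.
- hook_bend (a point): The point on the rod's axis where the level run ends and the upturned end begins. Axes as the stand's. On the rod behind the hung board an aluminium backstop plate (36 mm wide, from 15 mm above to 71 mm below the rod's axis) is clamped, rigid; its front face stands somewhere between x = +35 and +70 mm of the stand's frame. Where, is not measured: boards are pushed back until they stop at it.
- hook_tip (a point): The end of the rod's axis at the upturned tip (the round end reaches 3.5 mm beyond), 24 mm in front of the bend and 14 mm above it. Axes as the stand's.
- sample_mid (a point): Centre of the board to hang: 60 mm wide (y), 130 tall (z), 10 thick (x): 6 mm plywood at its back (+x), 4 mm of tiles on its face (-x) from the bottom edge to 36 mm below the top. 0.1 to 0.2 kg. It stands in a groove of the rack, leaning up to 4 degrees either way (groove 2 mm wider). A 16 mm round hole goes through the plywood along x, centre 49 mm above this point, 16 mm below the top.
- sample_eye (a point): Centre of that board's hole, in the mid-plane of its 10 mm thickness. Axes as the board's.
- hung_mid (a point): Centre of the narrower sample board that hangs on the hook: 40 mm wide, 150 mm tall, 10 mm thick, made alike, tiles towards -x; 0.08 to 0.15 kg. It slides along the rod against slight friction (under 2 N). When home, its plywood back lies flat on the backstop plate.
- hung_eye (a point): Centre of the hung board's 16 mm hole (16 mm below its top edge), in the mid-plane of its thickness; hanging, it lies 4.5 mm below the rod's axis. When the boards lie together, the second board's hole centre is 10 mm in front (-x) of this one.
- rack: Low drying rack of wood, 160 x 80 x 45 mm, fixed to the table, with three grooves 12 mm wide and 33 mm deep across it (along its y) at x = -50, 0 and +50 mm. Origin: centre of its underside.
- blank: Plain undrilled plywood board, 50 x 110 x 10 mm, in another groove of the rack. Origin: centre of its lower edge. Leave it.
- jar: Lidded glass jar of 68 mm diameter, 85 mm tall. Origin: centre of its underside. Leave it.
- nippers: Tile nippers lying flat, 180 mm long (x), 16 mm high. Origin: on the table near their middle. Leave them.
Mind the look-alikes: they are no part of the job. Of the things shaped like the stand, the steel one is meant.

How it is judged:
By the outcome, as a careful person would: the job done as asked, in the order asked, and still so for the second after the job is handed in, with the robot touching nothing.
It also fails if it takes over 72 s, if anything falls off the work surface, if the arm or the gripper's body presses on something with over 40 N, if the wrist force passes 120 N, or if a joint passes its speed limit or range.

## Working session

There is one attempt and no reset: what is moved stays moved. The work goes in short steps, Python scripts to look and compute and a tool call to move; the robot and the scene stay as the last step left them, time stands still between calls to the robot, and variables do not carry over. Pictures are saved under pics/ and viewed, at most 10 in all, crops included, and the job is handed in when it is done.

Besides the shell and the picture viewer there is one more tool, called after "Request:" by a JSON object that holds its "name" and its "arguments". step_arm: Moves the arm, as the interface text tells. Its arguments: {"type":"object","properties":{"moves":{"type":"array"}},"required":["moves"]}

```bash
ls; mkdir -p pics; python3 - <<'E'
from workcell import env
import cv2,numpy as np
print(env.get_state()); print(env.grip_point_offset)
for n in("side","top"):
    c=env.camera(n); print(n,{k:v for k,v in c.items() if k!="frame"})
    f=c["frame"][:,:,::-1]; cv2.imwrite(f"pics/{n}0.png",f)
    cv2.imwrite(f"pics/{n}0b.png",cv2.resize(f,(768,576),interpolation=cv2.INTER_CUBIC))
E
```

```text
pics
{'time_s': 0.0, 'joint_pos': array([-1.42799246e+00,  3.42726427e-01,  1.52502277e+00,  4.00172138e-05,
        1.27541475e+00, -1.45994023e-01]), 'qd': array([-7.51059950e-04,  7.13310510e-04, -7.08651707e-04, -1.44040112e-05,
       -3.13118011e-04,  5.10557734e-04]), 'tau': array([ 3.78446884e-04, -4.33679795e+01, -2.46012551e+01, -2.38554585e-04,
        7.68893195e-03,  1.94085226e-05]), 'eef_pos': array([ 0.14949756, -0.50284081,  0.23062204]), 'tcp_rot': array([-7.85613083e-04,  9.89593110e-01,  1.43891830e-01,  2.03906164e-05]), 'wrist_force': array([0.0694753 , 0.23628182, 0.12601003]), 'ft_torque': array([-0.00914451,  0.01317694,  0.01101069]), 'finger_force': 0.0, 'gripper_width': 0.08548282375218044}
0.0187
side {'vfov': 50.64374997060152, 'cx': 255.646100173228, 'cy': 197.67721816500924, 'rvec': array([ 0.3702023 , -2.84687695,  1.02939509]), 'tvec': array([0.42060555, 0.23083739, 0.98007546])}
top {'vfov': 50.49428599455701, 'cx': 252.05550610772013, 'cy': 191.66241153938617, 'rvec': array([ 2.17236504, -2.11544655,  0.17099475]), 'tvec': array([-0.07429436,  0.48954443,  1.03383268])}
```

View pics/side0b.png

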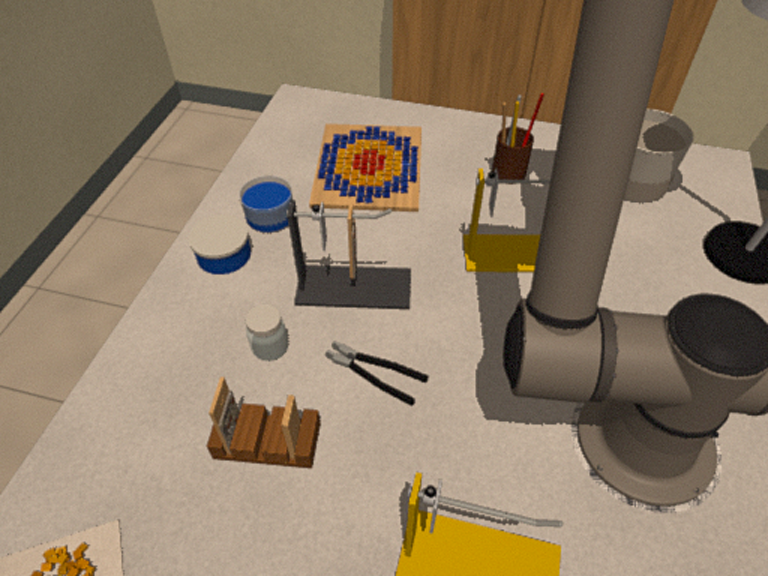

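View pics/top0b.png

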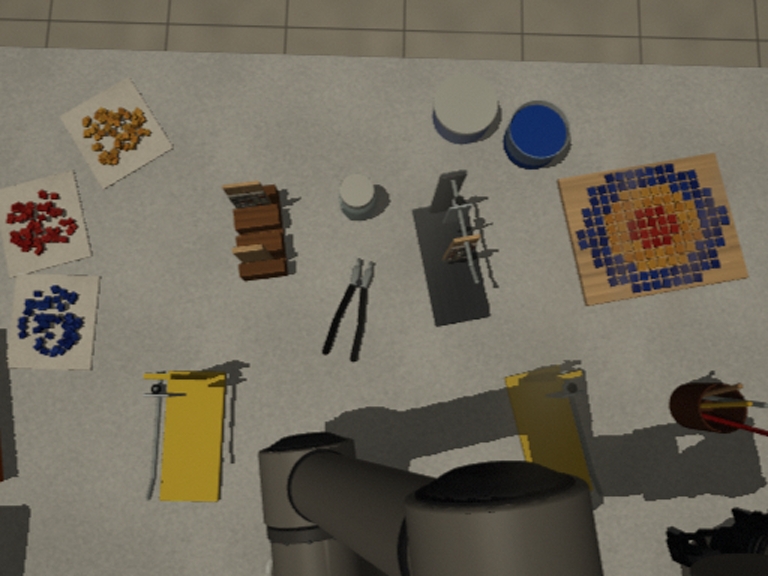

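Side view (768×576 picture): steel stand at about (350,285), rack at (265,435) with boards at (222,415) and (290,428). The yellow stands at (505,230) and (480,540) are look-alikes. Top view: rack (260,230), boards (245,190) and (250,252), steel stand (455,250). Candidates for the drilled board are the two rack boards, so I need a close crop.

```bash
cat > h.py <<'E'
import cv2,numpy as np
from workcell import env
def cam(n):
    c=env.camera(n); f=192/np.tan(np.radians(c["vfov"]/2))
    c["K"]=np.array([[f,0,c["cx"]],[0,f,c["cy"]],[0,0,1]]); c["R"]=cv2.Rodrigues(c["rvec"])[0]
    c["P"]=c["K"]@np.c_[c["R"],c["tvec"]]; return c
def tri(a,pa,b,pb):
    X=cv2.triangulatePoints(a["P"],b["P"],np.array(pa,float),np.array(pb,float))[:,0];X=X[:3]/X[3]
    return X,[np.round(proj(a,X)-pa,1),np.round(proj(b,X)-pb,1)]
def proj(c,X):
    p=c["P"]@np.append(X,1); return p[:2]/p[2]
def onz(c,p,z):
    d=c["R"].T@np.linalg.inv(c["K"])@[p[0],p[1],1]; o=-c["R"].T@c["tvec"]; return o+d*(z-o[2])/d[2]
def crop(c,x,y,w,h,s):
    im=cv2.resize(c["frame"][y:y+h,x:x+w,::-1],None,fx=s,fy=s,interpolation=cv2.INTER_CUBIC)
    for i in range(0,w,10): cv2.putText(im,str(x+i) if i%20==0 else "|",(int(i*s),8),0,.3,(0,0,255),1)
    for i in range(0,h,10): cv2.putText(im,str(y+i)+"-",(0,int(i*s)+4),0,.3,(0,0,255),1)
    return im
E
python3 - <<'E'
from h import *
s=cam("side");t=cam("top")
print("cams",-s["R"].T@s["tvec"],-t["R"].T@t["tvec"])
A=np.hstack([crop(s,130,245,90,70,4.4),crop(s,185,125,90,70,4.4)])
B=np.hstack([crop(t,140,115,60,75,3.9),crop(t,265,105,75,75,3.9)])
im=np.zeros((600,800,3),np.uint8); im[:A.shape[0],:A.shape[1]]=A; B=B[:600-A.shape[0]]; im[A.shape[0]:A.shape[0]+B.shape[0],:B.shape[1]]=B
cv2.imwrite("pics/c1.png",im)
E
```

```text
cams [0.28754887 0.54193668 0.9024207 ] [ 0.32733163 -0.05745578  1.09705799]
```

View pics/c1.png

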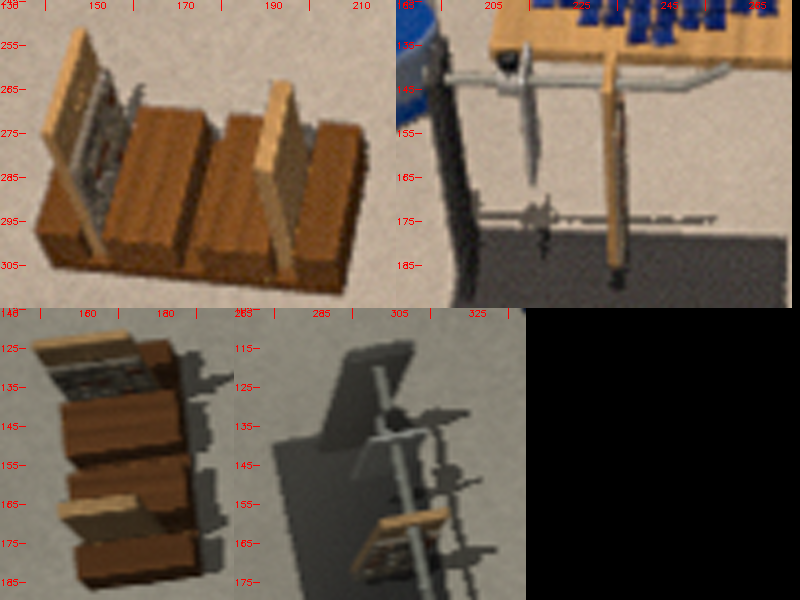

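Crop c1: the far-groove board (side full-px ~(147,263), top ~(161,125)) has tiles facing the robot, so it is the board I want. The near-groove one (side ~(195,275)) is plain, so it is the blank. The grey plate on the rod behind the hung board is the backstop. I'll take one closer crop of the stand, then fit models to the points.

```bash
python3 - <<'E'
from h import *
s=cam("side");t=cam("top")
im=np.zeros((600,800,3),np.uint8)
a=crop(t,270,108,66,118,5);im[:a.shape[0],:a.shape[1]]=a
a=crop(s,190,128,94,82,5);im[:a.shape[0],330:330+a.shape[1]]=a
a=crop(t,145,115,50,36,5);im[415:595,330:580]=a
a=crop(s,138,248,42,36,5);im[415:595,585:795]=a
cv2.imwrite("pics/c2.png",im)
E
```

```text
(no output)
```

View pics/c2.png

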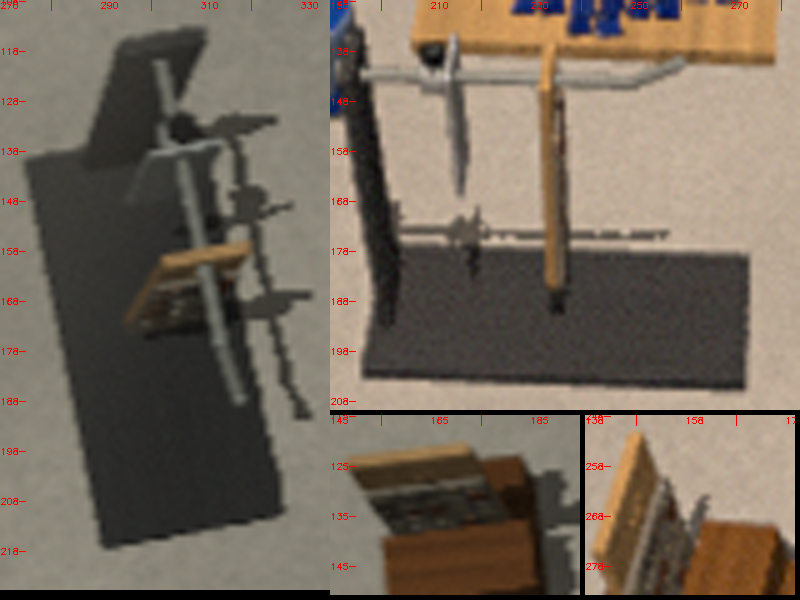

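```bash
cat > fit.py <<'E'
from h import *
from scipy.optimize import least_squares
from scipy.spatial.transform import Rotation as Ro
s=cam("side");t=cam("top")
def fit(pts,x0,lean=False,z0=None):
    # pts: (cam, local, px); params x,y,z,yaw,(lean about y)
    def T(p,l): return Ro.from_euler("ZY",[p[3],p[4] if lean else 0]).apply(l)+p[:3]
    def f(p):
        r=[]
        for c,l,q in pts: r+=list(proj(c,T(p,l))-q)
        if z0 is not None: r.append((p[2]-z0)*3000)
        return np.array(r)
    o=least_squares(f,x0,loss="soft_l1"); return o.x,o.fun,T
m=.001
S=[(t,[.11,.05,.01],(275,139.6)),(t,[-.11,.05,.01],(290.4,217.6)),(t,[-.11,-.05,.01],(326.8,210.6)),
(s,[-.11,-.05,.01],(273.8,179)),(s,[-.11,.05,.01],(273,205)),(s,[.11,.05,.01],(196.6,203.4)),
(s,[-.045,0,.19],(251.6,144.8)),(s,[-.0692,0,.204],(260.2,140.8)),(t,[-.0692,0,.204],(317.6,187.6))]
p,r,T=fit(S,[.6,-.1,0,0]);print("stand",p.round(4),np.degrees(p[3]).round(1),"\n",r.round(1).reshape(-1,2).tolist())
p,r,T=fit(S,[.6,-.1,0,0],z0=0);print("stand z0",p.round(4),np.degrees(p[3]).round(1),r.round(1).tolist())
st=p
# local from top: ply back +5, front -1, tiles front -5 mm (x), z from mid
B=[(s,[.005,.03,.065],(140,276)),(s,[.005,-.03,.065],(148.4,251.4)),(s,[-.001,-.03,.065],(152,253.4)),(s,[-.001,.03,.065],(143,278)),
(t,[.005,.03,.065],(148.6,124)),(t,[.005,-.03,.065],(172.2,120.6)),(t,[-.001,-.03,.065],(173.4,122.4)),(t,[-.001,.03,.065],(150,126)),
(t,[-.005,.03,.029],(152,132.6)),(t,[-.005,-.03,.029],(175.4,128.6)),(s,[-.005,-.03,.029],(154,261))]
p,r,Tb=fit(B,[.55,.2,.08,0,0],lean=True);print("board",p.round(4),np.degrees(p[3:]).round(1),"\n",r.round(1).reshape(-1,2).tolist())
p,r,Tb=fit(B,[.55,.2,.077,0,0],lean=True,z0=.077);print("board z",p.round(4),np.degrees(p[3:]).round(1))
print("board top tri",tri(s,(140,276),t,(148.6,124)),tri(s,(148.4,251.4),t,(172.2,120.6)))
iR=Ro.from_euler("Z",st[3]).inv()
for n,a,z in(("hung+",(302,159.6),.2015),("hung-",(320,156.6),.2015),("stop+",(300,139),.205),("stop-",(315,136.2),.205)):
    print(n,iR.apply(onz(t,a,z)-st[:3]).round(4))
print("hung back top+ side",iR.apply(onz(s,(232,146.4),.2015)-st[:3]).round(4))
E
python3 fit.py
```

```text
stand [ 0.5462 -0.1925 -0.0052  0.2141] 12.3 
 [[-0.3, 0.4], [0.2, 0.2], [0.1, 0.3], [0.0, -0.2], [0.2, -0.2], [-0.5, -1.2], [-1.2, 0.3], [-0.4, 0.5], [0.0, 0.5]]
stand z0 [ 5.453e-01 -1.905e-01 -1.000e-04  2.140e-01] 12.3 [-1.0, 0.1, -0.3, 0.4, -0.3, 0.5, 0.2, -0.9, 0.4, -0.8, -0.6, -1.8, -1.1, -0.6, -0.2, -0.4, -0.5, 0.5, -0.2]
board [ 0.6403  0.1672  0.0694  0.1607 -0.063 ] [ 9.2 -3.6] 
 [[-0.0, 0.3], [-0.8, 0.9], [-1.7, -0.8], [-0.2, -1.4], [-0.1, 0.3], [0.7, 0.6], [-0.2, 1.2], [-1.2, 0.7], [0.3, -0.8], [0.5, 0.2], [0.2, 0.1]]
board z [ 0.6385  0.1678  0.0769  0.1587 -0.074 ] [ 9.1 -4.2]
board top tri (array([0.6367014 , 0.19661425, 0.13520359]), [array([-0.1, -0. ]), array([0. , 0.1])]) (array([0.64411637, 0.13815639, 0.14023374]), [array([-0.6, -0.2]), array([0.1, 0.6])])
hung+ [0.0011 0.0193 0.2016]
hung- [ 0.0003 -0.0221  0.2016]
stop+ [0.048  0.0145 0.2051]
stop- [ 0.0481 -0.0203  0.2051]
hung back top+ side [0.0003 0.0225 0.2016]
```

Request:
{"name": "step_arm", "arguments": {"moves": [0, 0, -35, 0, 0, 0.065, 85, 0, 0, -35, 0, 0, 0.065, 85, 29, -29, 0, 0, 0, 0, 85, 29, -29, 0, 0, 0, 0, 85, 29, -29, 0, 0, 0, 0, 85]}}

```text
time_s: 0.82
eef_pos: [0.222, -0.4027, 0.3016]
tcp_rot: [0.001, 0.997, 0.078, 0.0]
wrist_force: [0.9, 0.3, 0.2]
gripper_width: 0.0848
finger_force: 0.0
```

Request:
{"name": "step_arm", "arguments": {"moves": [29, -29, 0, 0, 0, 0, 85, 29, -29, 0, 0, 0, 0, 85, 29, -29, 0, 0, 0, 0, 85, 29, -29, 0, 0, 0, 0, 85, 29, -29, 0, 0, 0, 0, 85]}}

```text
time_s: 1.23
eef_pos: [0.3426, -0.2357, 0.3016]
tcp_rot: [0.0, 0.997, 0.079, 0.0]
wrist_force: [0.8, -0.3, -0.7]
gripper_width: 0.085
finger_force: 0.0
```

Request:
{"name": "step_arm", "arguments": {"moves": [29, -29, 0, 0, 0, 0, 85, 29, -29, 0, 0, 0, 0, 85, 29, -29, 0, 0, 0, 0, 85, 29, -29, 0, 0, 0, 0, 85, 29, -29, 0, 0, 0, 0, 85]}}

```text
time_s: 1.65
eef_pos: [0.463, -0.0694, 0.3015]
tcp_rot: [0.0, 0.997, 0.079, 0.0]
wrist_force: [-0.2, -1.1, 0.3]
gripper_width: 0.0851
finger_force: 0.0
```

```bash
cat >> h.py <<'E'
from scipy.spatial.transform import Rotation as Ro
def delta(pos,yaw,pitch=0,show=True):
    """tool-frame shift (mm) and rotvec from measured pose to TCP target; pitch>0 about the world-yawed y axis"""
    st=env.get_state(); q=st["tcp_rot"]; R=Ro.from_quat([*q[1:],q[0]])
    G=Ro.from_euler("ZY",[yaw,pitch])*Ro.from_euler("X",np.pi)
    d=R.inv().apply(np.array(pos)-st["eef_pos"])*1000; r=(R.inv()*G).as_rotvec()
    print("t",round(st["time_s"],2),"pos",st["eef_pos"].round(4),"d",d.round(1),"rot",r.round(3),"F",st["wrist_force"].round(2),"w",round(st["gripper_width"],4),"ff",round(st["finger_force"],1)); return d,r
E
python3 - <<'E'
from h import *
delta([.638,.1675,.30],np.radians(9.1))
E
```

```text
t 1.65 pos [ 0.463  -0.0694  0.3015] d [ 210.3 -206.2    1.5] rot [ 0.    -0.001  0.   ] F [-0.15 -1.08  0.28] w 0.0851 ff 0.0
```

Request:
{"name": "step_arm", "arguments": {"moves": [29, -29, 0, 0, 0, 0, 85, 29, -29, 0, 0, 0, 0, 85, 29, -29, 0, 0, 0, 0, 85, 29, -29, 0, 0, 0, 0, 85, 29, -29, 0, 0, 0, 0, 85]}}

```text
time_s: 2.07
eef_pos: [0.5832, 0.0967, 0.3012]
tcp_rot: [0.0, 0.997, 0.079, 0.0]
wrist_force: [1.1, -0.5, 0.3]
gripper_width: 0.0851
finger_force: 0.0
```

Request:
{"name": "step_arm", "arguments": {"moves": [29, -29, 20, 0, 0, 0, 85, 20, -20, 30, 0, 0, 0, 85, 0, 0, 30, 0, 0, 0, 85, 0, 0, 20, 0, 0, 0, 85, 0, 0, 0, 0, 0, 0, 85]}}

```text
time_s: 2.48
eef_pos: [0.6185, 0.1483, 0.1972]
tcp_rot: [0.0, 0.997, 0.08, -0.005]
wrist_force: [-0.4, 0.0, -1.3]
gripper_width: 0.0851
finger_force: 0.0
```

```bash
python3 - <<'E'
from h import *
delta([.638,.1675,.098],np.radians(9.1))
s=cam("side");t=cam("top")
im=np.zeros((450,800,3),np.uint8)
a=crop(t,130,90,80,90,5);im[:450,:400]=a
a=crop(s,120,220,78,90,5);im[:450,405:795]=a
cv2.imwrite("pics/c3.png",im)
E
```

```text
t 2.48 pos [0.6185 0.1483 0.1972] d [ 23.4 -15.8  98.9] rot [-0.     0.01   0.001] F [-0.36  0.01 -1.27] w 0.0851 ff 0.0
```

View pics/c3.png

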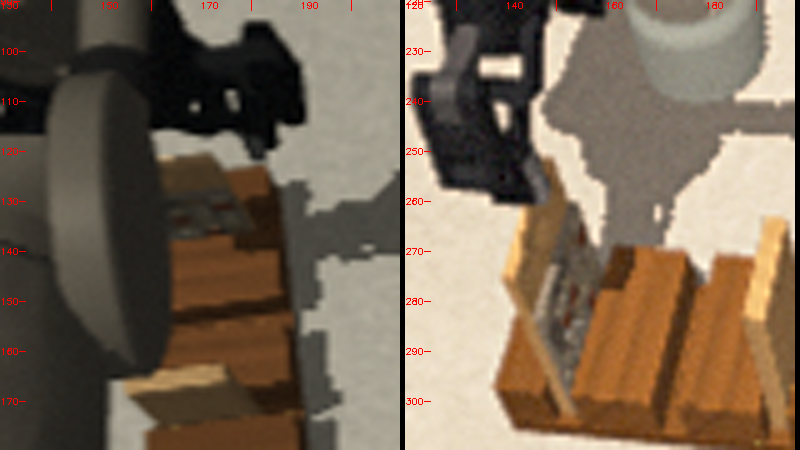

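Crop c3: the gripper is just above the board, and the board still stands in the far groove (side ~(150,275)). I'll check the TCP projection against it.

```bash
python3 - <<'E'
from h import *
s=cam("side");t=cam("top");st=env.get_state();q=st["tcp_rot"];R=Ro.from_quat([*q[1:],q[0]])
for l in([0,0,0],[0,.0425,-.013],[0,-.0425,-.013],[.011,-.0425,-.013],[-.011,-.0425,-.013]):
    X=st["eef_pos"]+R.apply(l); print(l,X.round(3),proj(s,X).round(1),proj(t,X).round(1))
print(st["joint_pos"].round(3))
E
```

```text
[0, 0, 0] [0.622 0.148 0.205] [149.1 240.3] [162.2 121.2]
[0, 0.0425, -0.013] [0.629 0.106 0.218] [153.3 220.1] [179.9 117. ]
[0, -0.0425, -0.013] [0.615 0.19  0.218] [142.  254.6] [142.1 121.7]
[0.011, -0.0425, -0.013] [0.626 0.191 0.218] [136.5 254.1] [141.6 117. ]
[-0.011, -0.0425, -0.013] [0.604 0.188 0.218] [147.5 255.1] [142.5 126.4]
[ 0.113  0.572  1.224 -0.     1.343  1.526]
```

Request:
{"name": "step_arm", "arguments": {"moves": [10, -9, 0, 0, 0, 0, 85, 9, -8, 0, 0, 0, 0, 85, 0, 0, 0, 0, 0, 0, 85]}}

```text
time_s: 2.93
eef_pos: [0.6387, 0.1688, 0.2055]
tcp_rot: [-0.0, 0.997, 0.079, 0.002]
wrist_force: [-0.7, -0.5, 0.4]
gripper_width: 0.0849
finger_force: 0.0
```

```bash
python3 - <<'E'
from h import *
delta([.638,.1675,.098],np.radians(9.1))
E
```

```text
t 2.93 pos [0.6387 0.1688 0.2055] d [ -1.4   1.2 107.4] rot [-0.    -0.005  0.   ] F [-0.66 -0.46  0.43] w 0.0849 ff 0.0
```

Request:
{"name": "step_arm", "arguments": {"moves": [-1, 1, 25, 0, 0, 0, 85, 0, 0, 25, 0, 0, 0, 85, 0, 0, 25, 0, 0, 0, 85, 0, 0, 22, 0, 0, 0, 85, 0, 0, 10, 0, 0, 0, 85]}}

```text
time_s: 3.35
eef_pos: [0.6351, 0.1658, 0.0943]
tcp_rot: [0.0, 0.997, 0.079, -0.001]
wrist_force: [-0.3, -1.0, 0.2]
gripper_width: 0.0851
finger_force: 0.0
```

Request:
{"name": "step_arm", "arguments": {"moves": [0, 0, 0, 0, 0, 0, 85, 0, 0, 0, 0, 0, 0, 85]}}

```text
time_s: 3.52
eef_pos: [0.6368, 0.1663, 0.0973]
tcp_rot: [0.0, 0.997, 0.079, 0.001]
wrist_force: [0.1, -0.2, 0.8]
gripper_width: 0.0852
finger_force: 0.0
```

```bash
python3 - <<'E'
from h import *
delta([.638,.1675,.098],np.radians(9.1))
s=cam("side");t=cam("top")
im=np.zeros((450,800,3),np.uint8)
a=crop(t,130,90,80,90,5);im[:450,:400]=a
a=crop(s,120,220,78,90,5);im[:450,405:795]=a
cv2.imwrite("pics/c4.png",im)
E
```

```text
t 3.52 pos [0.6368 0.1663 0.0973] d [ 1.4 -1.  -0.7] rot [ 0.    -0.001 -0.   ] F [ 0.14 -0.21  0.85] w 0.0852 ff 0.0
```

View pics/c4.png

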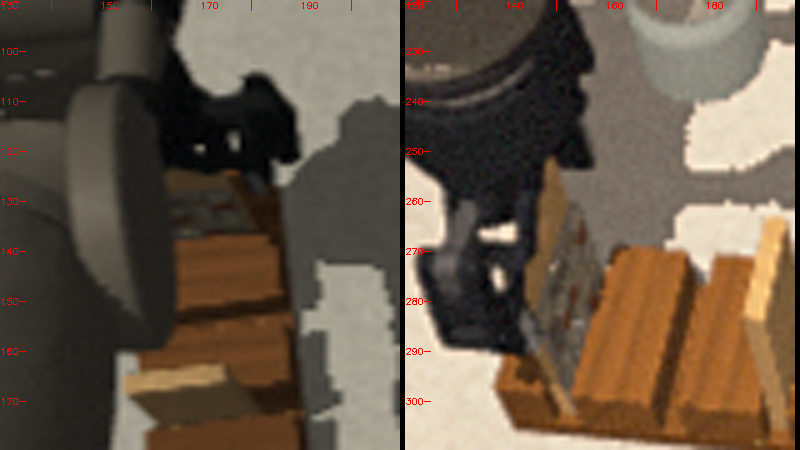

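Crop c4: the fingers straddle the board (near finger at side ~(135,275)), and board and rack are undisturbed. Closing now.

Request:
{"name": "step_arm", "arguments": {"moves": [1, -1, 0, 0, 0, 0, 65, 0, 0, 0, 0, 0, 0, 60, 0, 0, 0, 0, 0, 0, 50, 0, 0, 0, 0, 0, 0, 50, 0, 0, 0, 0, 0, 0, 50]}}

```text
time_s: 4.03
eef_pos: [0.6379, 0.1679, 0.0977]
tcp_rot: [-0.0, 0.997, 0.079, 0.001]
wrist_force: [-0.6, -0.6, 6.7]
gripper_width: 0.0589
finger_force: 64.0
```

Request:
{"name": "step_arm", "arguments": {"moves": [0, 0, 0, 0, 0, 0, 50, 0, 0, 0, 0, 0, 0, 50, 0, 0, 0, 0, 0, 0, 50]}}

```text
time_s: 4.28
eef_pos: [0.6379, 0.1679, 0.0977]
tcp_rot: [-0.0, 0.997, 0.079, 0.001]
wrist_force: [-0.8, -1.5, 5.6]
gripper_width: 0.0591
finger_force: 64.0
```

Request:
{"name": "step_arm", "arguments": {"moves": [0, 0, -8, 0, 0, 0, 50, 0, 0, -15, 0, 0, 0, 50, 0, 0, -25, 0, 0, 0, 50, 0, 0, -30, 0, 0, 0, 50, 0, 0, -30, 0, 0, 0, 50]}}

```text
time_s: 4.7
eef_pos: [0.6364, 0.1677, 0.2049]
tcp_rot: [0.0, 0.997, 0.079, -0.001]
wrist_force: [0.3, -0.1, -0.5]
gripper_width: 0.0583
finger_force: 65.1
```

Request:
{"name": "step_arm", "arguments": {"moves": [0, 0, -30, 0, 0, -0.028, 50, 0, 0, -15, 0, 0, -0.028, 50, 0, 0, 0, 0, 0, 0, 50, 0, 0, 0, 0, 0, 0, 50]}}

```text
time_s: 5.03
eef_pos: [0.637, 0.1678, 0.2494]
tcp_rot: [0.0, 0.994, 0.107, 0.001]
wrist_force: [1.0, -0.3, -1.5]
gripper_width: 0.0589
finger_force: 65.1
```

```bash
python3 - <<'E'
from h import *
delta([.41,-.10,.25],np.radians(12.3))
E
```

```text
t 5.03 pos [0.637  0.1678 0.2494] d [-278.7  213.5   -0.8] rot [ 0.    -0.001 -0.001] F [ 0.97 -0.34 -1.55] w 0.0589 ff 65.1
```

Request:
{"name": "step_arm", "arguments": {"moves": [-14, 10, 0, 0, 0, 0, 50, -28, 21, 0, 0, 0, 0, 50, -28, 21, 0, 0, 0, 0, 50, -28, 21, 0, 0, 0, 0, 50, -28, 21, 0, 0, 0, 0, 50]}}

```text
time_s: 5.45
eef_pos: [0.5315, 0.0482, 0.2465]
tcp_rot: [-0.0, 0.994, 0.107, -0.002]
wrist_force: [1.3, -1.6, -1.4]
gripper_width: 0.059
finger_force: 65.1
```

Request:
{"name": "step_arm", "arguments": {"moves": [-28, 21, 0, 0, 0, 0, 50, -28, 21, 0, 0, 0, 0, 50, -28, 21, 0, 0, 0, 0, 50, -28, 21, 0, 0, 0, 0, 50, -28, 21, 0, 0, 0, 0, 50]}}

```text
time_s: 5.87
eef_pos: [0.4171, -0.0838, 0.2471]
tcp_rot: [-0.001, 0.994, 0.107, -0.002]
wrist_force: [0.7, -0.7, -1.5]
gripper_width: 0.0591
finger_force: 65.1
```

Request:
{"name": "step_arm", "arguments": {"moves": [-12, 14, 0, 0, 0, 0, 50, 0, 0, 0, 0, 0, 0, 50, 0, 0, 0, 0, 0, 0, 50]}}

```text
time_s: 6.12
eef_pos: [0.4097, -0.0999, 0.2476]
tcp_rot: [-0.001, 0.994, 0.106, -0.001]
wrist_force: [-0.6, 0.4, -1.1]
gripper_width: 0.0587
finger_force: 65.1
```

```bash
python3 - <<'E'
from h import *
delta([.41,-.10,.25],np.radians(12.3))
s=cam("side");t=cam("top");st=env.get_state()
ps=proj(s,st["eef_pos"]).astype(int);pt=proj(t,st["eef_pos"]).astype(int);print(ps,pt)
im=np.zeros((600,800,3),np.uint8)
a=crop(s,ps[0]-35,ps[1]-35,79,119,5);im[:595,:395]=a
a=crop(t,pt[0]-40,pt[1]-50,79,110,5);im[:550,400:795]=a
cv2.imwrite("pics/c5.png",im)
E
```

```text
t 6.12 pos [ 0.4097 -0.0999  0.2476] d [ 0.3  0.2 -2.4] rot [-0.002  0.002 -0.003] F [-0.59  0.41 -1.12] w 0.0587 ff 65.1
[276 161] [269 214]
```

View pics/c5.png

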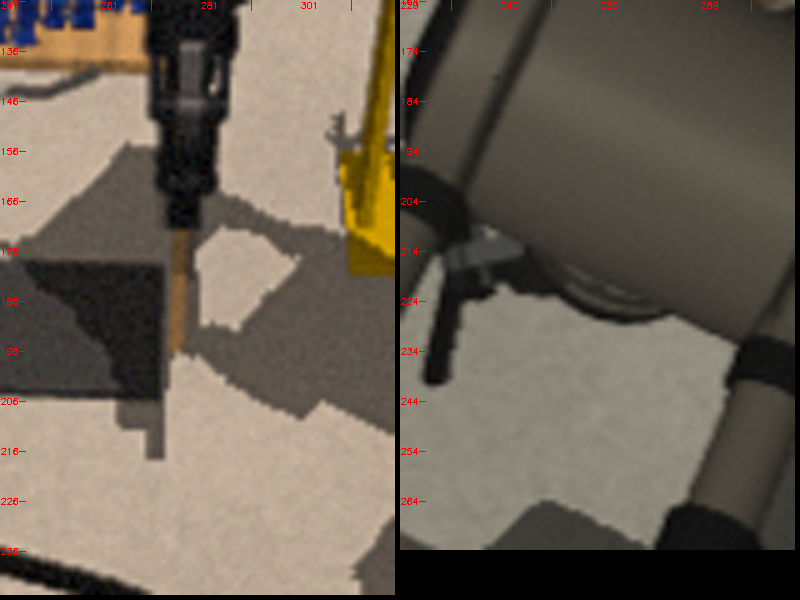

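Crop c5: the side view shows the held board's +y edge under the gripper, full-px from (275,172) to bottom (275,196). The top view is blocked by the arm. Next I'll work out the lean and the bottom height.

```bash
python3 - <<'E'
from h import *
s=cam("side");st=env.get_state();q=st["tcp_rot"];R0=Ro.from_euler("Z",np.radians(12.3))
# edge lines, back-left and front-right, +y end; pivot = TCP-ish grip at board local (0,0,~+.0397)
for lean in(-4,-3,-2,-1,0):
    R=R0*Ro.from_euler("Y",np.radians(lean)); g=st["eef_pos"]+[0,0,.0187]
    f=lambda x,z:proj(s,g+R.apply([x,.03,z-.0395])).round(1)
    print(lean,"back",f(.005,0.0),f(.005,-.065),"front",f(-.005,0),f(-.005,-.065))
E
```

```text
-4 back [272.9 177.4] [270.2 195.8] front [277.3 177.7] [274.4 196.1]
-3 back [273.2 177.4] [271.  195.9] front [277.6 177.7] [275.2 196.1]
-2 back [273.5 177.5] [271.8 195.9] front [278.  177.7] [276.  196.2]
-1 back [273.8 177.5] [272.5 196. ] front [278.3 177.7] [276.7 196.2]
0 back [274.1 177.5] [273.3 196. ] front [278.6 177.7] [277.5 196.2]
```

```bash
python3 - <<'E'
from h import *
s=cam("side");st=env.get_state();I=s["frame"].astype(float)
rows=np.arange(174,194); c=[]
for r in rows:
    w=np.clip(I[r,268:288,0]-I[r,268:288,2]-35,0,None); c.append((w*np.arange(268,288)).sum()/w.sum())
m=np.polyfit(rows,c,1); print("obs slope",m[0].round(4),"resid",np.std(c-np.polyval(m,rows)).round(2),"col@185",np.polyval(m,185).round(2))
R0=Ro.from_euler("Z",np.radians(12.3))
for lean in(-4,-2,0,2,4):
    R=R0*Ro.from_euler("Y",np.radians(lean)); g=st["eef_pos"]+[0,0,.0187]
    P=np.array([proj(s,g+R.apply([.002,.03,z-.0395])) for z in(.005,-.06)]); k=np.polyfit(P[:,1],P[:,0],1); print(lean,k[0].round(4),np.polyval(k,185).round(2))
print(I[180,270:284].astype(int).tolist())
E
```

```text
obs slope -0.1696 resid 0.42 col@185 276.77
-4 -0.1498 273.05
-2 -0.0996 274.05
0 -0.0496 275.03
2 0.0002 276.02
4 0.05 277.0
[[39, 36, 37], [27, 29, 29], [26, 22, 26], [41, 36, 34], [76, 66, 50], [93, 69, 43], [93, 69, 38], [83, 63, 45], [62, 55, 47], [94, 83, 76], [180, 162, 144], [188, 169, 149], [180, 163, 142], [186, 164, 147]]
```

```bash
python3 - <<'E'
from h import *
I=np.mean([cam("side")["frame"].astype(float) for _ in range(4)],0)
rows=np.arange(174,194); c=[]
for r in rows:
    a=I[r,271:282]; w=np.clip(a[:,0]-a[:,2]-.3*a[:,0],0,None); c.append((w*np.arange(271,282)).sum()/w.sum())
m=np.polyfit(rows,c,1); print("obs slope",m[0].round(4),"resid",np.std(c-np.polyval(m,rows)).round(2),"col@185",np.polyval(m,185).round(2),np.round(c,1))
E
```

```text
obs slope -0.0499 resid 0.07 col@185 275.44 [276.1 276.  275.9 275.9 275.8 275.7 275.6 275.8 275.6 275.4 275.4 275.4
 275.4 275.2 275.2 275.3 275.2 275.1 275.1 275.2]
```

```bash
python3 - <<'E'
from h import *
delta([.4332,-.216,.1757],np.radians(12.3))
t=cam("top")
for p,z in(((302.6,120.4),.19),((317.6,187.6),.204),((310.4,150),.19)):
    print(Ro.from_euler("Z",-.214).apply(onz(t,p,z)-[.5455,-.191,0]).round(4))
E
```

```text
t 6.52 pos [ 0.4111 -0.0991  0.2488] d [ -3.4 119.   73.1] rot [-0.     0.     0.001] F [ 0.57 -0.64 -1.24] w 0.059 ff 65.1
[ 0.0943 -0.0027  0.19  ]
[-0.0685 -0.0007  0.204 ]
[ 0.0219 -0.0057  0.19  ]
```

Request:
{"name": "step_arm", "arguments": {"moves": [-1, 20, 0, 0, 0, 0, 50, -1, 30, 0, 0, 0, 0, 50, -1, 30, 10, 0, 0, 0, 50, 0, 30, 25, 0, 0, 0, 50, 0, 9, 25, 0, 0, 0, 50]}}

```text
time_s: 6.98
eef_pos: [0.4348, -0.2205, 0.1891]
tcp_rot: [0.002, 0.994, 0.106, 0.002]
wrist_force: [1.0, -0.1, -1.3]
gripper_width: 0.0591
finger_force: 65.2
```

Request:
{"name": "step_arm", "arguments": {"moves": [0, 0, 13, 0, 0, 0, 50, 0, 0, 0, 0, 0, 0, 50, 0, 0, 0, 0, 0, 0, 50]}}

```text
time_s: 7.23
eef_pos: [0.4331, -0.2163, 0.1757]
tcp_rot: [-0.001, 0.994, 0.107, -0.001]
wrist_force: [-0.9, 0.1, -0.7]
gripper_width: 0.0588
finger_force: 65.2
```

```bash
python3 - <<'E'
from h import *
delta([.4332,-.216,.1757],np.radians(12.3))
s=cam("side");t=cam("top")
im=np.zeros((600,800,3),np.uint8)
a=crop(s,205,110,99,100,5);im[:500,:495]=a
a=crop(t,285,110,60,110,5);im[:550,499:799]=a
cv2.imwrite("pics/c6.png",im)
X=env.get_state()["eef_pos"]+[0,0,.0283]; print(proj(s,X),proj(t,X))
E
```

```text
t 7.23 pos [ 0.4331 -0.2163  0.1757] d [ 0.2 -0.2  0. ] rot [-0.001  0.001  0.   ] F [-0.95  0.05 -0.68] w 0.0588 ff 65.2
[277.7905517  139.96694281] [322.30599417 207.64685272]
```

View pics/c6.png

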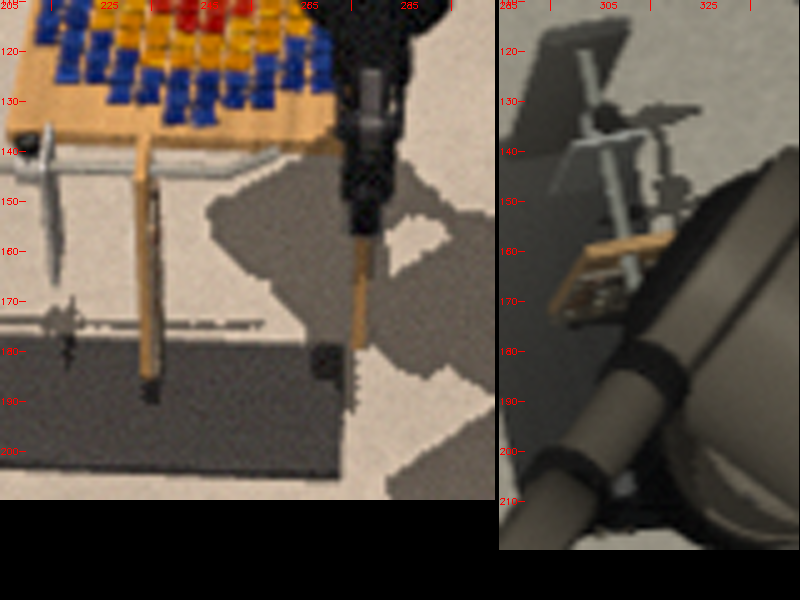

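Crop c6: the board hangs in the gripper in front of the hook tip (tip at side ~(260,140.5), hole projected at (278,140)), aligned in height. Inserting along the rod's slope.

Request:
{"name": "step_arm", "arguments": {"moves": [12, 0, 0, 0, 0, 0, 50, 12, 0, 0, 0, 0, 0, 50, 8, 0, 0, 0, 0, 0, 50, 4, 0, 0, 0, 0, 0, 50, 0, 0, 0, 0, 0, 0, 50]}}

```text
time_s: 7.75
eef_pos: [0.4696, -0.2084, 0.1765]
tcp_rot: [0.0, 0.994, 0.108, 0.0]
wrist_force: [0.2, -0.2, -0.9]
gripper_width: 0.0589
finger_force: 65.2
```

Request:
{"name": "step_arm", "arguments": {"moves": [3, 0, 0, 0, 0, 0, 50, 3, 0, 1, 0, 0, 0, 50, 3, 0, 2, 0, 0, 0, 50, 0, 0, 0, 0, 0, 0, 50]}}

```text
time_s: 8.08
eef_pos: [0.4774, -0.2068, 0.1726]
tcp_rot: [-0.0, 0.994, 0.107, -0.0]
wrist_force: [-0.4, 1.0, -1.3]
gripper_width: 0.0589
finger_force: 65.2
```

```bash
python3 - <<'E'
from h import *
st=env.get_state();print(Ro.from_euler("Z",-.2147).apply(st["eef_pos"]-[.5455,-.1915,0]).round(4),st["wrist_force"].round(2),st["ft_torque"].round(3))
E
```

```text
[-0.0698 -0.0005  0.1726] [-0.42  1.03 -1.27] [ 0.028 -0.01   0.017]
```

Request:
{"name": "step_arm", "arguments": {"moves": [4, 0, 0.5, 0, 0, 0, 50, 4, 0, 2, 0, 0, 0, 50, 4, 0, 2.2, 0, 0, 0, 50, 0, 0, 0, 0, 0, 0, 50]}}

```text
time_s: 8.42
eef_pos: [0.4895, -0.2042, 0.1678]
tcp_rot: [-0.0, 0.994, 0.107, -0.0]
wrist_force: [-0.1, 0.2, -0.9]
gripper_width: 0.0588
finger_force: 65.2
```

```bash
python3 - <<'E'
from h import *
st=env.get_state();print(Ro.from_euler("Z",-.2147).apply(st["eef_pos"]-[.5455,-.1915,0]).round(4),st["wrist_force"].round(2),st["ft_torque"].round(3))
s=cam("side")
cv2.imwrite("pics/c7.png",crop(s,205,110,90,85,6))
E
```

```text
[-0.0574 -0.0004  0.1678] [-0.12  0.25 -0.91] [ 0.037  0.039 -0.019]
```

View pics/c7.png

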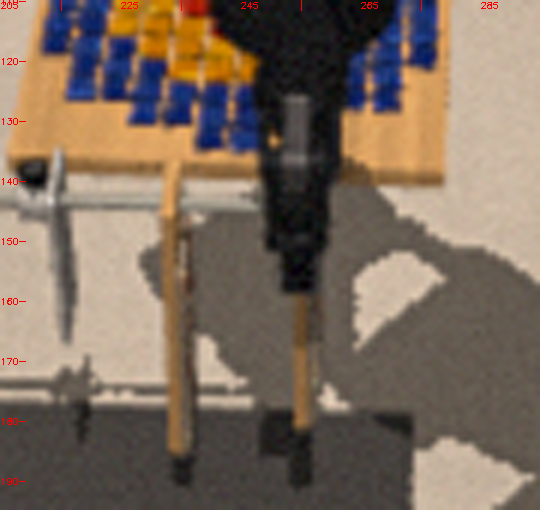

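Crop c7: the rod passes behind the gripper with no contact force, and the hung board is unmoved at col ~234. Continuing onto the level run.

Request:
{"name": "step_arm", "arguments": {"moves": [4, 0, 2.2, 0, 0, 0, 50, 4, 0, 2.2, 0, 0, 0, 50, 4, 0, 1.5, 0, 0, 0, 50, 4, 0, 0, 0, 0, 0, 50, 0, 0, 0, 0, 0, 0, 50]}}

```text
time_s: 8.88
eef_pos: [0.5054, -0.2008, 0.1623]
tcp_rot: [0.0, 0.994, 0.107, 0.0]
wrist_force: [0.5, 0.6, -1.0]
gripper_width: 0.0592
finger_force: 65.2
```

Request:
{"name": "step_arm", "arguments": {"moves": [4, 0, 0, 0, 0, 0, 50, 4, 0, 1, 0, 0, 0, 50, 2, 0, 1, 0, 0, 0, 50, 0, 0, 0, 0, 0, 0, 50]}}

```text
time_s: 9.22
eef_pos: [0.5147, -0.1987, 0.1602]
tcp_rot: [0.0, 0.994, 0.107, -0.0]
wrist_force: [-0.0, -0.3, -0.6]
gripper_width: 0.059
finger_force: 65.2
```

```bash
cat > q.py <<'E'
from h import *
st=env.get_state();print(st["time_s"],Ro.from_euler("Z",-.2147).apply(st["eef_pos"]-[.5455,-.1915,0]).round(5),"F",Ro.from_euler("Z",-.2147).apply(st["wrist_force"]).round(2),Ro.from_euler("Z",-.2147).apply(st["ft_torque"]).round(3))
E
python3 q.py
```

```text
9.2167 [-0.03161 -0.00047  0.16019] F [-0.06 -0.29 -0.6 ] [ 0.     0.014 -0.02 ]
```

Request:
{"name": "step_arm", "arguments": {"moves": [0, 0, 1, 0, 0, 0, 50, 0, 0, 0.5, 0, 0, 0, 50, 0, 0, 0, 0, 0, 0, 50]}}

```text
time_s: 9.47
eef_pos: [0.5142, -0.1988, 0.1588]
tcp_rot: [-0.0, 0.994, 0.107, -0.0]
wrist_force: [-0.1, 0.7, -1.2]
gripper_width: 0.0585
finger_force: 65.2
```

Request:
{"name": "step_arm", "arguments": {"moves": [0, 0, 0.7, 0, 0, 0, 50, 0, 0, 0, 0, 0, 0, 50]}}

```text
time_s: 9.63
eef_pos: [0.5142, -0.1989, 0.1582]
tcp_rot: [0.0, 0.994, 0.107, -0.0]
wrist_force: [0.6, 0.1, -1.6]
gripper_width: 0.0587
finger_force: 65.2
```

Request:
{"name": "step_arm", "arguments": {"moves": [0, 0, 0.5, 0, 0, 0, 50, 0, 0, 0, 0, 0, 0, 50]}}

```text
time_s: 9.8
eef_pos: [0.5143, -0.1988, 0.1577]
tcp_rot: [0.0, 0.994, 0.107, -0.0]
wrist_force: [-0.0, -0.4, -1.1]
gripper_width: 0.0589
finger_force: 65.2
```

Request:
{"name": "step_arm", "arguments": {"moves": [0, 0, 0.5, 0, 0, 0, 50, 0, 0, 0, 0, 0, 0, 50]}}

```text
time_s: 9.97
eef_pos: [0.5143, -0.1988, 0.1572]
tcp_rot: [0.0, 0.994, 0.107, -0.0]
wrist_force: [-0.6, 1.1, -0.5]
gripper_width: 0.0589
finger_force: 65.2
```

Request:
{"name": "step_arm", "arguments": {"moves": [0, 0, 0.5, 0, 0, 0, 50, 0, 0, 0, 0, 0, 0, 50]}}

```text
time_s: 10.13
eef_pos: [0.5144, -0.1989, 0.1569]
tcp_rot: [0.0, 0.994, 0.107, 0.0]
wrist_force: [-0.2, 0.4, 0.7]
gripper_width: 0.0589
finger_force: 65.3
```

Request:
{"name": "step_arm", "arguments": {"moves": [0, 0, 0.3, 0, 0, 0, 50, 0, 0, 0, 0, 0, 0, 50]}}

```text
time_s: 10.3
eef_pos: [0.5145, -0.1989, 0.1568]
tcp_rot: [0.0, 0.994, 0.107, 0.0]
wrist_force: [-1.0, 0.4, 3.4]
gripper_width: 0.0591
finger_force: 65.4
```

Request:
{"name": "step_arm", "arguments": {"moves": [0, 0, -0.8, 0, 0, 0, 50, 3, 0, 0, 0, 0, 0, 50, 4, 0, 0, 0, 0, 0, 50, 3, 0, 0, 0, 0, 0, 50, 2, 0, 0, 0, 0, 0, 50]}}

```text
time_s: 10.72
eef_pos: [0.5266, -0.1962, 0.157]
tcp_rot: [0.0, 0.994, 0.107, -0.0]
wrist_force: [-0.6, -0.5, -0.1]
gripper_width: 0.0588
finger_force: 65.4
```

Request:
{"name": "step_arm", "arguments": {"moves": [1, 0, 0, 0, 0, 0, 50, 1, 0, 0, 0, 0, 0, 50, 1, 0, 0, 0, 0, 0, 50, 1, 0, 0, 0, 0, 0, 50, 1, 0, 0, 0, 0, 0, 50]}}

```text
time_s: 11.13
eef_pos: [0.531, -0.1952, 0.1572]
tcp_rot: [0.0, 0.994, 0.107, -0.0]
wrist_force: [-0.8, 0.6, -0.7]
gripper_width: 0.0588
finger_force: 65.4
```

Request:
{"name": "step_arm", "arguments": {"moves": [1, 0, 0, 0, 0, 0, 50, 1, 0, 0, 0, 0, 0, 50, 1, 0, 0, 0, 0, 0, 50, 1, 0, 0, 0, 0, 0, 50, 1, 0, 0, 0, 0, 0, 50]}}

```text
time_s: 11.55
eef_pos: [0.5359, -0.1941, 0.1572]
tcp_rot: [0.0, 0.994, 0.107, -0.0]
wrist_force: [0.0, -0.0, -1.1]
gripper_width: 0.0591
finger_force: 65.4
```

```bash
python3 q.py; python3 -c "
from h import *
s=cam('side');cv2.imwrite('pics/c8.png',crop(s,195,120,80,80,6))"
```

```text
11.55 [-0.00993 -0.00053  0.15723] F [ 0.   -0.05 -1.11] [ 0.039  0.023 -0.029]
```

View pics/c8.png

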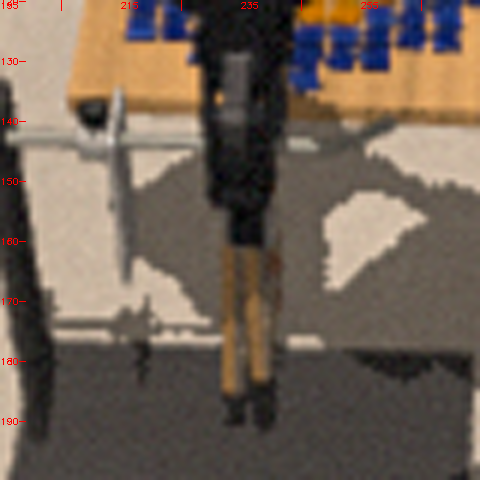

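Crop c8: both boards are on the rod, nearly face to face (hung ply at col ~233, mine at ~238), and the tip is visible to the right. My board's bottom seems slightly farther out, so I'll measure its lean numerically.

```bash
cat > lean.py <<'E'
from h import *
def lean(lo=228,hi=245,r0=164,r1=183,n=3):
    s=cam("side");I=np.mean([s["frame"].astype(float)]+[cam("side")["frame"].astype(float) for _ in range(n-1)],0)
    a=I[r0:r1,lo:hi]; w=np.clip(a[...,0]-a[...,2]-.3*a[...,0],0,None)
    print(w.mean(0).round(0).astype(int).tolist())
    return s,w
def model(s,xl,yl,z=(.13,.08)):
    o=np.array([.5455,-.1915,0]);R=Ro.from_euler("Z",.2147)
    for L in(-2,0,2):
        P=np.array([proj(s,o+R.apply([xl+np.tan(np.radians(L))*(k-.157),yl,k])) for k in z])
        m=np.polyfit(P[:,1],P[:,0],1); print("model x",xl,"lean",L,"slope",m[0].round(4),"col@174",np.polyval(m,174).round(2))
E
python3 - <<'E'
from lean import *
s,w=lean(); rows=np.arange(164,183)
for r,x in zip(rows[::3],w[::3]): print(r,x.astype(int).tolist())
model(s,-.0079,.03); model(s,.003,.02)
E
```

```text
[0, 0, 0, 14, 30, 17, 1, 4, 22, 33, 15, 1, 2, 1, 0, 0, 0]
164 [0, 0, 0, 7, 21, 17, 0, 12, 24, 20, 0, 8, 10, 9, 0, 0, 0]
167 [0, 0, 0, 8, 23, 15, 0, 5, 24, 27, 3, 0, 0, 0, 0, 0, 0]
170 [0, 0, 0, 5, 23, 13, 0, 2, 32, 40, 12, 0, 2, 5, 0, 0, 0]
173 [0, 0, 0, 9, 26, 18, 5, 2, 27, 35, 16, 0, 2, 0, 0, 0, 0]
176 [0, 0, 0, 8, 31, 19, 0, 0, 21, 32, 18, 0, 0, 0, 0, 0, 0]
179 [0, 0, 0, 20, 38, 15, 0, 0, 14, 36, 26, 2, 0, 0, 0, 0, 0]
182 [0, 0, 0, 24, 36, 15, 0, 0, 6, 36, 32, 5, 0, 0, 0, 0, 0]
model x -0.0079 lean -2 slope 0.0093 col@174 235.9
model x -0.0079 lean 0 slope 0.0583 col@174 236.54
model x -0.0079 lean 2 slope 0.1073 col@174 237.19
model x 0.003 lean -2 slope 0.0195 col@174 232.21
model x 0.003 lean 0 slope 0.0682 col@174 232.98
model x 0.003 lean 2 slope 0.1167 col@174 233.76
```

Request:
{"name": "step_arm", "arguments": {"moves": [1.5, 0, 0, 0, 0, 0, 50, 2, 0, 0, 0, 0, 0, 50, 2, 0, 0, 0, 0, 0, 50, 2, 0, 0, 0, 0, 0, 50, 2, 0, 0, 0, 0, 0, 50]}}

```text
time_s: 12.17
eef_pos: [0.5453, -0.1921, 0.1572]
tcp_rot: [0.0, 0.994, 0.107, -0.0]
wrist_force: [-1.4, -0.6, -1.9]
gripper_width: 0.0589
finger_force: 65.4
```

Request:
{"name": "step_arm", "arguments": {"moves": [2, 0, 0, 0, 0, 0, 50, 2, 0, 0, 0, 0, 0, 50, 2, 0, 0, 0, 0, 0, 50, 2, 0, 0, 0, 0, 0, 50, 1.5, 0, 0, 0, 0, 0, 50]}}

```text
time_s: 12.58
eef_pos: [0.5547, -0.1901, 0.1572]
tcp_rot: [0.0, 0.994, 0.107, 0.0]
wrist_force: [-0.8, -0.1, -1.5]
gripper_width: 0.0587
finger_force: 65.4
```

```bash
python3 q.py; python3 - <<'E'
from lean import *
s,w=lean(208,238,166,182); st=env.get_state(); x=Ro.from_euler("Z",-.2147).apply(st["eef_pos"]-[.5455,-.1915,0])[0]
for r in w[::5]: print(r.astype(int).tolist())
model(s,x+.002,.03); model(s,x+.012,.02); model(s,.048,.018)
E
```

```text
12.5833 [ 0.00927 -0.00054  0.15722] F [-0.78  0.07 -1.48] [-0.023  0.113  0.023]
[0, 0, 0, 0, 0, 0, 0, 0, 0, 0, 0, 0, 0, 0, 0, 16, 29, 15, 2, 0, 1, 22, 33, 12, 1, 1, 2, 0, 0, 0]
[0, 0, 0, 0, 0, 0, 0, 0, 0, 0, 0, 0, 0, 0, 0, 0, 23, 27, 4, 0, 7, 20, 18, 0, 0, 0, 0, 0, 0, 0]
[0, 0, 0, 0, 0, 0, 0, 0, 0, 0, 0, 0, 0, 0, 0, 10, 25, 13, 3, 0, 0, 30, 36, 4, 0, 3, 5, 0, 0, 0]
[0, 0, 0, 0, 0, 0, 0, 0, 0, 0, 0, 0, 0, 0, 0, 13, 33, 15, 0, 0, 0, 19, 36, 15, 0, 0, 0, 0, 0, 0]
[0, 0, 0, 0, 0, 0, 0, 0, 0, 0, 0, 0, 0, 0, 0, 36, 30, 4, 0, 0, 0, 9, 32, 29, 3, 0, 0, 0, 0, 0]
model x 0.011170032173939769 lean -2 slope 0.0289 col@174 228.81
model x 0.011170032173939769 lean 0 slope 0.0779 col@174 229.47
model x 0.011170032173939769 lean 2 slope 0.1268 col@174 230.12
model x 0.02117003217393977 lean -2 slope 0.038 col@174 225.55
model x 0.02117003217393977 lean 0 slope 0.0866 col@174 226.34
model x 0.02117003217393977 lean 2 slope 0.135 col@174 227.12
model x 0.048 lean -2 slope 0.0648 col@174 215.87
model x 0.048 lean 0 slope 0.1132 col@174 216.69
model x 0.048 lean 2 slope 0.1615 col@174 217.51
```

Request:
{"name": "step_arm", "arguments": {"moves": [2, 0, 0, 0, 0, 0, 50, 2, 0, 0, 0, 0, 0, 50, 2, 0, 0, 0, 0, 0, 50, 2, 0, 0, 0, 0, 0, 50, 2, 0, 0, 0, 0, 0, 50]}}

```text
time_s: 13.15
eef_pos: [0.5644, -0.1879, 0.1572]
tcp_rot: [0.0, 0.994, 0.107, -0.0]
wrist_force: [-0.5, -0.1, -0.4]
gripper_width: 0.0588
finger_force: 65.3
```

Request:
{"name": "step_arm", "arguments": {"moves": [1, 0, 0, 0, 0, 0, 50, 1, 0, 0, 0, 0, 0, 50, 1, 0, 0, 0, 0, 0, 50, 0, 0, 0, 0, 0, 0, 50]}}

```text
time_s: 13.48
eef_pos: [0.5673, -0.1873, 0.1572]
tcp_rot: [0.0, 0.994, 0.107, 0.0]
wrist_force: [-1.0, -0.2, -0.3]
gripper_width: 0.0589
finger_force: 65.3
```

```bash
python3 q.py
```

```text
13.4833 [ 0.02222 -0.00053  0.15723] F [-1.07  0.   -0.33] [0.027 0.019 0.001]
```

Now fine steps.

Request:
{"name": "step_arm", "arguments": {"moves": [1, 0, 0, 0, 0, 0, 50, 1, 0, 0, 0, 0, 0, 50, 1, 0, 0, 0, 0, 0, 50, 0, 0, 0, 0, 0, 0, 50]}}

```text
time_s: 13.82
eef_pos: [0.5703, -0.1867, 0.1572]
tcp_rot: [0.0, 0.994, 0.107, 0.0]
wrist_force: [0.5, -0.5, -0.8]
gripper_width: 0.059
finger_force: 65.3
```

```bash
python3 q.py; python3 - <<'E'
from lean import *
s,w=lean(205,235,166,182)
for r in w[::5]: print(r.astype(int).tolist())
E
```

```text
13.8167 [ 0.02524 -0.00056  0.15723] F [ 0.42 -0.63 -0.8 ] [-0.038  0.016  0.024]
[0, 0, 0, 0, 0, 0, 0, 0, 0, 0, 0, 0, 11, 30, 22, 1, 2, 2, 19, 33, 17, 1, 1, 2, 0, 0, 0, 0, 0, 0]
[0, 0, 0, 0, 0, 0, 0, 0, 0, 0, 0, 0, 0, 23, 27, 3, 0, 12, 27, 18, 1, 0, 0, 0, 0, 0, 0, 0, 0, 0]
[0, 0, 0, 0, 0, 0, 0, 0, 0, 0, 0, 0, 6, 24, 19, 0, 5, 0, 29, 37, 11, 0, 3, 8, 0, 0, 0, 0, 0, 0]
[0, 0, 0, 0, 0, 0, 0, 0, 0, 0, 0, 0, 14, 35, 24, 0, 0, 0, 11, 31, 21, 0, 1, 0, 0, 0, 0, 0, 0, 0]
[0, 0, 0, 0, 0, 0, 0, 0, 0, 0, 0, 0, 26, 34, 14, 0, 0, 0, 4, 34, 37, 6, 0, 0, 0, 0, 0, 0, 0, 0]
```

Request:
{"name": "step_arm", "arguments": {"moves": [1, 0, 0, 0, 0, 0, 50, 1, 0, 0, 0, 0, 0, 50, 0, 0, 0, 0, 0, 0, 50]}}

```text
time_s: 14.22
eef_pos: [0.5722, -0.1863, 0.1573]
tcp_rot: [0.0, 0.994, 0.107, 0.0]
wrist_force: [-1.4, -0.6, -1.1]
gripper_width: 0.0593
finger_force: 65.3
```

Request:
{"name": "step_arm", "arguments": {"moves": [0.5, 0, 0, 0, 0, 0, 50, 0.5, 0, 0, 0, 0, 0, 50, 0, 0, 0, 0, 0, 0, 50]}}

```text
time_s: 14.47
eef_pos: [0.5731, -0.186, 0.1572]
tcp_rot: [0.0, 0.994, 0.107, 0.0]
wrist_force: [-0.4, -0.2, -0.5]
gripper_width: 0.0584
finger_force: 65.3
```

```bash
python3 q.py; python3 - <<'E'
from lean import *
s,w=lean(205,235,166,182)
for r in w[::5]: print(r.astype(int).tolist())
E
```

```text
14.4667 [ 0.0281  -0.00054  0.15722] F [-0.46 -0.11 -0.54] [-0.025  0.046 -0.038]
[0, 0, 0, 0, 0, 0, 0, 0, 0, 0, 0, 18, 32, 15, 0, 2, 2, 20, 33, 15, 1, 1, 3, 0, 0, 0, 0, 0, 0, 0]
[0, 0, 0, 0, 0, 0, 0, 0, 0, 0, 0, 0, 22, 20, 0, 4, 14, 25, 12, 0, 0, 0, 0, 0, 0, 0, 0, 0, 0, 0]
[0, 0, 0, 0, 0, 0, 0, 0, 0, 0, 0, 14, 26, 18, 0, 1, 1, 28, 37, 0, 0, 2, 10, 0, 0, 0, 0, 0, 0, 0]
[0, 0, 0, 0, 0, 0, 0, 0, 0, 0, 0, 13, 33, 15, 0, 0, 0, 9, 31, 19, 0, 0, 0, 0, 0, 0, 0, 0, 0, 0]
[0, 0, 0, 0, 0, 0, 0, 0, 0, 0, 0, 35, 35, 6, 0, 0, 0, 4, 38, 37, 1, 0, 0, 0, 0, 0, 0, 0, 0, 0]
```

Request:
{"name": "step_arm", "arguments": {"moves": [0.5, 0, 0, 0, 0, 0, 50, 0.5, 0, 0, 0, 0, 0, 50, 0, 0, 0, 0, 0, 0, 50]}}

```text
time_s: 14.87
eef_pos: [0.574, -0.1858, 0.1572]
tcp_rot: [0.0, 0.994, 0.107, -0.0]
wrist_force: [0.0, 0.2, -0.5]
gripper_width: 0.0585
finger_force: 65.3
```

Request:
{"name": "step_arm", "arguments": {"moves": [0.5, 0, 0, 0, 0, 0, 50, 0.3, 0, 0, 0, 0, 0, 50, 0, 0, 0, 0, 0, 0, 50]}}

```text
time_s: 15.12
eef_pos: [0.5748, -0.1857, 0.1573]
tcp_rot: [0.0, 0.994, 0.107, -0.0]
wrist_force: [-1.4, -0.2, -0.2]
gripper_width: 0.0595
finger_force: 65.3
```

```bash
python3 q.py
```

```text
15.1167 [ 0.02982 -0.00054  0.15726] F [-1.38  0.08 -0.25] [0.029 0.17  0.001]
```

Request:
{"name": "step_arm", "arguments": {"moves": [0.4, 0, 0, 0, 0, 0, 50, 0, 0, 0, 0, 0, 0, 50]}}

```text
time_s: 15.28
eef_pos: [0.5752, -0.1856, 0.1573]
tcp_rot: [0.0, 0.994, 0.107, 0.0]
wrist_force: [-0.4, -0.0, 0.3]
gripper_width: 0.0592
finger_force: 65.3
```

Request:
{"name": "step_arm", "arguments": {"moves": [0.4, 0, 0, 0, 0, 0, 50, 0, 0, 0, 0, 0, 0, 50]}}

```text
time_s: 15.45
eef_pos: [0.5756, -0.1855, 0.1572]
tcp_rot: [0.0, 0.994, 0.107, 0.0]
wrist_force: [-1.2, -0.5, 0.0]
gripper_width: 0.0588
finger_force: 65.3
```

```bash
python3 q.py; python3 - <<'E'
from lean import *
s,w=lean(205,235,166,182)
for r in w[::5]: print(r.astype(int).tolist())
E
```

```text
15.45 [ 0.03065 -0.00054  0.15722] F [-1.26 -0.21  0.01] [ 0.056  0.216 -0.042]
[0, 0, 0, 0, 0, 0, 0, 0, 0, 0, 0, 2, 30, 28, 1, 7, 22, 33, 16, 1, 1, 2, 0, 0, 0, 0, 0, 0, 0, 0]
[0, 0, 0, 0, 0, 0, 0, 0, 0, 0, 0, 0, 23, 20, 0, 21, 24, 15, 0, 0, 0, 0, 0, 0, 0, 0, 0, 0, 0, 0]
[0, 0, 0, 0, 0, 0, 0, 0, 0, 0, 0, 4, 25, 18, 0, 11, 34, 36, 3, 0, 0, 4, 0, 0, 0, 0, 0, 0, 0, 0]
[0, 0, 0, 0, 0, 0, 0, 0, 0, 0, 0, 0, 34, 39, 0, 0, 18, 35, 18, 0, 0, 0, 0, 0, 0, 0, 0, 0, 0, 0]
[0, 0, 0, 0, 0, 0, 0, 0, 0, 0, 0, 0, 33, 38, 4, 0, 2, 35, 37, 6, 0, 0, 0, 0, 0, 0, 0, 0, 0, 0]
```

Request:
{"name": "step_arm", "arguments": {"moves": [0.4, 0, 0, 0, 0, 0, 50, 0, 0, 0, 0, 0, 0, 50]}}

```text
time_s: 15.77
eef_pos: [0.576, -0.1854, 0.1573]
tcp_rot: [0.0, 0.994, 0.107, 0.0]
wrist_force: [-1.7, -0.5, -0.1]
gripper_width: 0.0591
finger_force: 65.3
```

Request:
{"name": "step_arm", "arguments": {"moves": [0.4, 0, 0, 0, 0, 0, 50, 0, 0, 0, 0, 0, 0, 50]}}

```text
time_s: 15.93
eef_pos: [0.5764, -0.1853, 0.1572]
tcp_rot: [0.0, 0.994, 0.107, 0.0]
wrist_force: [-0.6, -0.8, 0.1]
gripper_width: 0.0588
finger_force: 65.3
```

```bash
python3 q.py
```

```text
15.9333 [ 0.03147 -0.00056  0.15724] F [-0.79 -0.65  0.1 ] [ 0.021  0.275 -0.007]
```

Request:
{"name": "step_arm", "arguments": {"moves": [0.4, 0, 0, 0, 0, 0, 50, 0, 0, 0, 0, 0, 0, 50]}}

```text
time_s: 16.1
eef_pos: [0.5768, -0.1852, 0.1572]
tcp_rot: [0.0, 0.994, 0.107, 0.0]
wrist_force: [-1.2, -0.5, -0.7]
gripper_width: 0.0589
finger_force: 65.3
```

Request:
{"name": "step_arm", "arguments": {"moves": [0.3, 0, 0, 0, 0, 0, 50, 0, 0, 0, 0, 0, 0, 50]}}

```text
time_s: 16.27
eef_pos: [0.577, -0.1852, 0.1572]
tcp_rot: [0.0, 0.994, 0.107, 0.0]
wrist_force: [-1.6, -0.5, -0.3]
gripper_width: 0.059
finger_force: 65.3
```

```bash
python3 q.py; python3 - <<'E'
from lean import *
s,w=lean(205,235,166,182)
for r in w[::5]: print(r.astype(int).tolist())
E
```

```text
16.2667 [ 0.03215 -0.00054  0.15721] F [-1.68 -0.13 -0.33] [-0.005  0.238  0.044]
[0, 0, 0, 0, 0, 0, 0, 0, 0, 0, 0, 1, 23, 29, 9, 12, 29, 26, 6, 0, 1, 2, 0, 0, 0, 0, 0, 0, 0, 0]
[0, 0, 0, 0, 0, 0, 0, 0, 0, 0, 0, 8, 26, 13, 4, 21, 25, 6, 0, 0, 0, 0, 0, 0, 0, 0, 0, 0, 0, 0]
[0, 0, 0, 0, 0, 0, 0, 0, 0, 0, 0, 0, 21, 29, 2, 18, 36, 19, 0, 0, 8, 3, 0, 0, 0, 0, 0, 0, 0, 0]
[0, 0, 0, 0, 0, 0, 0, 0, 0, 0, 0, 0, 29, 38, 7, 0, 29, 35, 5, 0, 0, 0, 0, 0, 0, 0, 0, 0, 0, 0]
[0, 0, 0, 0, 0, 0, 0, 0, 0, 0, 0, 0, 13, 36, 26, 0, 18, 37, 22, 0, 0, 0, 0, 0, 0, 0, 0, 0, 0, 0]
```

Request:
{"name": "step_arm", "arguments": {"moves": [0.3, 0, 0, 0, 0, 0, 50, 0, 0, 0, 0, 0, 0, 50]}}

```text
time_s: 16.58
eef_pos: [0.5773, -0.1851, 0.1572]
tcp_rot: [0.0, 0.994, 0.107, -0.0]
wrist_force: [-1.5, 0.2, -1.1]
gripper_width: 0.0587
finger_force: 65.3
```

Request:
{"name": "step_arm", "arguments": {"moves": [0.3, 0, 0, 0, 0, 0, 50, 0, 0, 0, 0, 0, 0, 50]}}

```text
time_s: 16.75
eef_pos: [0.5776, -0.185, 0.1572]
tcp_rot: [0.0, 0.994, 0.107, 0.0]
wrist_force: [-0.9, -0.2, -0.2]
gripper_width: 0.0594
finger_force: 65.3
```

```bash
python3 q.py
```

```text
16.75 [ 0.03276 -0.00053  0.15723] F [-0.93  0.04 -0.17] [ 0.007  0.196 -0.03 ]
```

Request:
{"name": "step_arm", "arguments": {"moves": [0.3, 0, 0, 0, 0, 0, 50, 0, 0, 0, 0, 0, 0, 50]}}

```text
time_s: 16.92
eef_pos: [0.5779, -0.185, 0.1572]
tcp_rot: [0.0, 0.994, 0.107, 0.0]
wrist_force: [-1.5, 0.1, -0.6]
gripper_width: 0.0594
finger_force: 65.3
```

Request:
{"name": "step_arm", "arguments": {"moves": [0.3, 0, 0, 0, 0, 0, 50, 0, 0, 0, 0, 0, 0, 50]}}

```text
time_s: 17.08
eef_pos: [0.578, -0.1849, 0.1572]
tcp_rot: [0.0, 0.994, 0.107, -0.0]
wrist_force: [-1.9, -0.2, -0.1]
gripper_width: 0.0591
finger_force: 65.3
```

```bash
python3 q.py; python3 - <<'E'
from lean import *
s,w=lean(205,235,166,182)
for r in w[::5]: print(r.astype(int).tolist())
E
```

```text
17.0833 [ 0.03319 -0.00052  0.15721] F [-1.87  0.22 -0.08] [-0.006  0.383 -0.053]
[0, 0, 0, 0, 0, 0, 0, 0, 0, 0, 0, 1, 17, 29, 17, 20, 32, 18, 1, 1, 2, 0, 0, 0, 0, 0, 0, 0, 0, 0]
[0, 0, 0, 0, 0, 0, 0, 0, 0, 0, 0, 8, 25, 12, 12, 23, 21, 3, 0, 0, 0, 0, 0, 0, 0, 0, 0, 0, 0, 0]
[0, 0, 0, 0, 0, 0, 0, 0, 0, 0, 0, 0, 20, 26, 2, 31, 36, 6, 0, 1, 6, 0, 0, 0, 0, 0, 0, 0, 0, 0]
[0, 0, 0, 0, 0, 0, 0, 0, 0, 0, 0, 0, 11, 36, 17, 13, 36, 23, 1, 0, 0, 0, 0, 0, 0, 0, 0, 0, 0, 0]
[0, 0, 0, 0, 0, 0, 0, 0, 0, 0, 0, 0, 1, 37, 38, 3, 32, 35, 7, 2, 0, 0, 0, 0, 0, 0, 0, 0, 0, 0]
```

Request:
{"name": "step_arm", "arguments": {"moves": [0.25, 0, 0, 0, 0, 0, 50, 0, 0, 0, 0, 0, 0, 50]}}

```text
time_s: 17.4
eef_pos: [0.5781, -0.1849, 0.1572]
tcp_rot: [0.0, 0.994, 0.107, -0.0]
wrist_force: [-4.5, -1.2, 0.8]
gripper_width: 0.0591
finger_force: 65.3
```

Request:
{"name": "step_arm", "arguments": {"moves": [0.2, 0, 0, 0, 0, 0, 50, 0, 0, 0, 0, 0, 0, 50]}}

```text
time_s: 17.57
eef_pos: [0.5781, -0.1849, 0.1572]
tcp_rot: [-0.0, 0.994, 0.107, -0.001]
wrist_force: [-4.9, 0.0, 0.9]
gripper_width: 0.0588
finger_force: 65.3
```

```bash
python3 q.py
```

```text
17.5667 [ 0.03325 -0.00051  0.15717] F [-4.74  1.04  0.88] [-0.02   0.883 -0.082]
```

Stop felt: 4.7 N with no further travel. Holding for about 1 s.

Request:
{"name": "step_arm", "arguments": {"moves": [0.05, 0, 0, 0, 0, 0, 50, 0, 0, 0, 0, 0, 0, 50, 0, 0, 0, 0, 0, 0, 50, 0, 0, 0, 0, 0, 0, 50, 0, 0, 0, 0, 0, 0, 50]}}

```text
time_s: 17.98
eef_pos: [0.5781, -0.1849, 0.1572]
tcp_rot: [-0.0, 0.994, 0.107, -0.001]
wrist_force: [-4.8, -0.7, 1.5]
gripper_width: 0.0588
finger_force: 65.3
```

Request:
{"name": "step_arm", "arguments": {"moves": [0, 0, 0, 0, 0, 0, 50, 0, 0, 0, 0, 0, 0, 50, 0, 0, 0, 0, 0, 0, 50, 0, 0, 0, 0, 0, 0, 50, 0, 0, 0, 0, 0, 0, 50]}}

```text
time_s: 18.4
eef_pos: [0.5781, -0.1849, 0.1572]
tcp_rot: [-0.0, 0.994, 0.107, -0.001]
wrist_force: [-4.4, -1.0, 0.5]
gripper_width: 0.0589
finger_force: 65.3
```

Request:
{"name": "step_arm", "arguments": {"moves": [-0.2, 0, 0, 0, 0, 0, 50, 0, 0, 0, 0, 0, 0, 50, 0, 0, 0.15, 0, 0, 0, 50, 0, 0, 0, 0, 0, 0, 50]}}

```text
time_s: 18.73
eef_pos: [0.5781, -0.1849, 0.1571]
tcp_rot: [0.0, 0.994, 0.107, -0.0]
wrist_force: [-5.2, -1.2, 1.8]
gripper_width: 0.0591
finger_force: 65.3
```

```bash
python3 q.py; python3 - <<'E'
from lean import *
s,w=lean(205,235,166,182)
for r in w[::5]: print(r.astype(int).tolist())
E
```

```text
18.7333 [ 0.03326 -0.00054  0.15708] F [-5.36 -0.09  1.75] [ 0.065  0.936 -0.072]
[0, 0, 0, 0, 0, 0, 0, 0, 0, 0, 0, 2, 16, 28, 18, 19, 31, 17, 2, 1, 3, 0, 0, 0, 0, 0, 0, 0, 0, 0]
[0, 0, 0, 0, 0, 0, 0, 0, 0, 0, 0, 9, 23, 14, 10, 24, 16, 1, 0, 0, 0, 0, 0, 0, 0, 0, 0, 0, 0, 0]
[0, 0, 0, 0, 0, 0, 0, 0, 0, 0, 0, 0, 20, 26, 4, 30, 37, 8, 0, 0, 8, 0, 0, 0, 0, 0, 0, 0, 0, 0]
[0, 0, 0, 0, 0, 0, 0, 0, 0, 0, 0, 0, 11, 33, 18, 13, 33, 25, 1, 0, 0, 0, 0, 0, 0, 0, 0, 0, 0, 0]
[0, 0, 0, 0, 0, 0, 0, 0, 0, 0, 0, 0, 0, 36, 36, 0, 29, 35, 10, 0, 0, 0, 0, 0, 0, 0, 0, 0, 0, 0]
```

Request:
{"name": "step_arm", "arguments": {"moves": [-0.2, 0, 0, 0, 0, 0, 50, 0, 0, 0, 0, 0, 0, 50]}}

```text
time_s: 19.05
eef_pos: [0.5781, -0.1849, 0.1571]
tcp_rot: [0.0, 0.994, 0.107, -0.0]
wrist_force: [-4.8, -1.3, 0.8]
gripper_width: 0.0588
finger_force: 65.3
```

Request:
{"name": "step_arm", "arguments": {"moves": [-0.1, 0, 0, 0, 0, 0, 50, 0, 0, 0, 0, 0, 0, 50]}}

```text
time_s: 19.22
eef_pos: [0.5781, -0.1849, 0.1571]
tcp_rot: [0.0, 0.994, 0.107, -0.0]
wrist_force: [-4.9, -1.2, 1.1]
gripper_width: 0.0589
finger_force: 65.4
```

Request:
{"name": "step_arm", "arguments": {"moves": [-0.3, 0, 0, 0, 0, 0, 50, 0, 0, 0, 0, 0, 0, 50]}}

```text
time_s: 19.38
eef_pos: [0.5781, -0.1849, 0.1571]
tcp_rot: [0.0, 0.994, 0.107, 0.0]
wrist_force: [-3.7, -0.8, -0.3]
gripper_width: 0.0592
finger_force: 65.4
```

```bash
python3 q.py
```

```text
19.3833 [ 0.03323 -0.00051  0.15709] F [-3.83 -0.01 -0.33] [ 0.002  0.541 -0.062]
```

Request:
{"name": "step_arm", "arguments": {"moves": [-0.2, 0, 0.2, 0, 0, 0, 50, 0, 0, 0, 0, 0, 0, 50, 0, 0, 0, 0, 0, 0, 61, 0, 0, 0, 0, 0, 0, 63, 0, 0, 0, 0, 0, 0, 66]}}

```text
time_s: 19.8
eef_pos: [0.5782, -0.185, 0.1571]
tcp_rot: [0.0, 0.994, 0.107, 0.001]
wrist_force: [0.1, -0.6, 0.2]
gripper_width: 0.066
finger_force: 0.0
```

Request:
{"name": "step_arm", "arguments": {"moves": [0, 0, 0, 0, 0, 0, 72, 0, 0, 0, 0, 0, 0, 80, 0, 0, 0, 0, 0, 0, 85, 0, 0, 0, 0, 0, 0, 85, 0, 0, 0, 0, 0, 0, 85]}}

```text
time_s: 20.22
eef_pos: [0.5777, -0.185, 0.1569]
tcp_rot: [0.0, 0.994, 0.107, 0.0]
wrist_force: [0.2, -0.6, 0.2]
gripper_width: 0.0848
finger_force: 0.0
```

```bash
python3 q.py; python3 - <<'E'
from lean import *
s,w=lean(205,235,166,182)
for r in w[::5]: print(r.astype(int).tolist())
E
```

```text
20.2167 [ 0.03284 -0.00052  0.15686] F [ 0.1  -0.68  0.15] [-0.005 -0.029 -0.002]
[0, 0, 0, 0, 0, 0, 0, 0, 0, 0, 0, 1, 14, 24, 15, 18, 26, 15, 1, 1, 3, 0, 0, 0, 0, 0, 0, 0, 0, 0]
[0, 0, 0, 0, 0, 0, 0, 0, 0, 0, 0, 8, 27, 12, 9, 23, 14, 0, 0, 0, 0, 0, 0, 0, 0, 0, 0, 0, 0, 0]
[0, 0, 0, 0, 0, 0, 0, 0, 0, 0, 0, 0, 21, 30, 6, 19, 26, 3, 0, 2, 9, 0, 0, 0, 0, 0, 0, 0, 0, 0]
[0, 0, 0, 0, 0, 0, 0, 0, 0, 0, 0, 0, 5, 24, 16, 11, 31, 20, 1, 0, 0, 0, 0, 0, 0, 0, 0, 0, 0, 0]
[0, 0, 0, 0, 0, 0, 0, 0, 0, 0, 0, 0, 0, 34, 34, 5, 29, 38, 3, 0, 0, 0, 0, 0, 0, 0, 0, 0, 0, 0]
```

Both boards are hanging unchanged. Retreating straight up.

Request:
{"name": "step_arm", "arguments": {"moves": [0, 0, -8, 0, 0, 0, 85, 0, 0, -15, 0, 0, 0, 85, 0, 0, -20, 0, 0, 0, 85, 0, 0, -25, 0, 0, 0, 85, 0, 0, -25, 0, 0, 0, 85]}}

```text
time_s: 20.78
eef_pos: [0.5774, -0.1849, 0.2512]
tcp_rot: [-0.0, 0.994, 0.107, -0.0]
wrist_force: [0.3, -0.9, 0.1]
gripper_width: 0.0851
finger_force: 0.0
```

Request:
{"name": "step_arm", "arguments": {"moves": [0, 0, -25, 0, 0, 0, 85, -25, 0, -20, 0, 0, 0, 85, -30, 0, 0, 0, 0, 0, 85, -30, 0, 0, 0, 0, 0, 85, -30, 0, 0, 0, 0, 0, 85]}}

```text
time_s: 21.2
eef_pos: [0.4642, -0.2096, 0.2958]
tcp_rot: [0.001, 0.994, 0.107, 0.001]
wrist_force: [0.1, -0.2, 0.2]
gripper_width: 0.085
finger_force: 0.0
```

Request:
{"name": "step_arm", "arguments": {"moves": [-30, 0, 0, 0, 0, 0, 85, 0, 0, 0, 0, 0, 0, 85, 0, 0, 0, 0, 0, 0, 85, 0, 0, 0, 0, 0, 0, 85, 0, 0, 0, 0, 0, 0, 85]}}

```text
time_s: 21.62
eef_pos: [0.4368, -0.2159, 0.2951]
tcp_rot: [0.0, 0.994, 0.107, 0.0]
wrist_force: [0.1, 0.8, 0.1]
gripper_width: 0.0851
finger_force: 0.0
```

```bash
python3 q.py; python3 - <<'E'
from lean import *
s,w=lean(205,235,144,182)
for r in w[::5]: print(r.astype(int).tolist())
st0=cv2.imread("pics/side0.png").astype(int); f=cam("side")["frame"][:,:,::-1].astype(int)
d=np.abs(f-st0).sum(2)>90
for n,(x,y,w_,h) in dict(jar=(160,200,35,40),nip=(215,225,75,50),blank=(183,262,32,40)).items(): print(n,d[y:y+h,x:x+w_].mean().round(3))
E
```

```text
21.6167 [-0.11139 -0.00068  0.29515] F [0.32 0.77 0.13] [-0.015  0.025 -0.006]
[0, 0, 0, 0, 0, 0, 0, 0, 0, 3, 11, 18, 24, 28, 28, 27, 20, 8, 2, 4, 4, 0, 0, 0, 0, 0, 0, 0, 0, 0]
[0, 0, 0, 0, 0, 0, 0, 0, 0, 37, 57, 43, 10, 43, 55, 36, 0, 0, 0, 0, 0, 0, 0, 0, 0, 0, 0, 0, 0, 0]
[0, 0, 0, 0, 0, 0, 0, 0, 0, 3, 31, 33, 29, 33, 36, 25, 24, 0, 0, 14, 0, 0, 0, 0, 0, 0, 0, 0, 0, 0]
[0, 0, 0, 0, 0, 0, 0, 0, 0, 0, 23, 36, 23, 32, 32, 28, 4, 0, 0, 0, 0, 0, 0, 0, 0, 0, 0, 0, 0, 0]
[0, 0, 0, 0, 0, 0, 0, 0, 0, 0, 1, 32, 30, 15, 30, 31, 1, 0, 0, 0, 4, 0, 0, 0, 0, 0, 0, 0, 0, 0]
[0, 0, 0, 0, 0, 0, 0, 0, 0, 0, 0, 23, 38, 10, 22, 35, 16, 0, 8, 4, 19, 0, 0, 0, 0, 0, 0, 0, 0, 0]
[0, 0, 0, 0, 0, 0, 0, 0, 0, 0, 0, 0, 28, 28, 10, 29, 31, 6, 0, 0, 14, 0, 0, 0, 0, 0, 0, 0, 0, 0]
[0, 0, 0, 0, 0, 0, 0, 0, 0, 0, 0, 0, 20, 35, 14, 23, 33, 18, 2, 3, 0, 0, 0, 0, 0, 0, 0, 0, 0, 0]
[0, 0, 0, 0, 0, 0, 0, 0, 0, 0, 0, 0, 0, 37, 30, 13, 31, 34, 3, 0, 0, 0, 0, 0, 0, 0, 0, 0, 0, 0]
jar 0.0
nip 0.0
blank 0.0
```

Both boards hang parallel and together against the plate, and the other things haven't moved. Handing in.

```bash
python3 -c "
from h import *
print(env.hand_in())"
```

```text
the job is handed in; nothing more can be done
None
```

The drilled board hangs on the steel stand's hook in front of the narrower one. I pushed that one back to the backstop, held it there for about 1 s at roughly 5 N, then let go; the job was handed in at about 22 s, with the arm clear.

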